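# Unstack the sample jars into their colour-matched dishes

## Task

Four sample jars with red, black, white and blue caps have been left stacked in two towers. Take the towers apart and stand each jar upright, flat on the floor of the dish whose pad has the colour of its cap. Do not tip any jar over, and leave the bench timer and the wash bottle where they stand.

Things in the scene. Friction and masses are not known exactly. Their poses are not given: they have to be found in the camera images.
- jar_red: loose sample jar with a red screw cap: round, body 62 mm across, cap 57 mm across and 16 mm high (fixed), 98 mm tall in all; 0.1 to 0.25 kg, rigid, to be gripped round the body; origin at the centre of its underside, z up through the cap. A lower jar of a tower at the start. It stands directly on the worktop.
- jar_black: loose sample jar with a black screw cap: round, body 56 mm across, cap 52 mm across and 16 mm high (fixed), 82 mm tall in all; 0.1 to 0.25 kg, rigid, to be gripped round the body; origin at the centre of its underside, z up through the cap. A lower jar of a tower at the start. It stands on a fixed grey block, 84x84 mm and 16 mm high, so both lower jars end 98 mm above the worktop.
- jar_white: loose sample jar with a white screw cap: round, body 48 mm across, cap 45 mm across and 16 mm high (fixed), 72 mm tall in all; 0.1 to 0.25 kg, rigid, to be gripped round the body; origin at the centre of its underside, z up through the cap. An upper jar: at the start it stands on the cap of the red or of the black jar.
- jar_blue: loose sample jar with a blue screw cap: round, body 44 mm across, cap 41 mm across and 16 mm high (fixed), 68 mm tall in all; 0.1 to 0.25 kg, rigid, to be gripped round the body; origin at the centre of its underside, z up through the cap. An upper jar: at the start it stands on the cap of the red or of the black jar.
- dish_red: the red jar's place: a low round aluminium dish, fixed to the worktop, with a red pad on its floor; inside 82 mm across, wall 3 mm thick, rim 9 mm above the worktop, the pad's top (where the jar stands) 4 mm above the worktop; origin at the centre of its underside, on the worktop
- dish_black: the black jar's place: a low round aluminium dish, fixed to the worktop, with a black pad on its floor; inside 76 mm across, wall 3 mm thick, rim 9 mm above the worktop, the pad's top (where the jar stands) 4 mm above the worktop; origin at the centre of its underside, on the worktop
- dish_white: the white jar's place: a low round aluminium dish, fixed to the worktop, with a white pad on its floor; inside 68 mm across, wall 3 mm thick, rim 9 mm above the worktop, the pad's top (where the jar stands) 4 mm above the worktop; origin at the centre of its underside, on the worktop
- dish_blue: the blue jar's place: a low round aluminium dish, fixed to the worktop, with a blue pad on its floor; inside 64 mm across, wall 3 mm thick, rim 9 mm above the worktop, the pad's top (where the jar stands) 4 mm above the worktop; origin at the centre of its underside, on the worktop
- timer: bystander: loose beige bench timer with display and three keys, 62x76x52 mm, origin at the centre of its underside; to be left alone
- wash: bystander: loose white squeeze wash bottle with red cap and bent spout, 64x108x196 mm, origin at the centre of its underside; to be left alone
Things that resemble listed ones, but are neither listed nor needed, are in the scene too. What is shaped like the dish_white but green, purple or yellow is not meant.

How it is judged:
By the outcome, as a careful person would: the job done as asked, in the order asked, and still so for the second after the job is handed in, with the robot touching nothing.
It also fails if it takes over 93 s, if anything falls off the work surface, if the arm or the gripper's body presses on something with over 40 N, if the wrist force passes 120 N, or if a joint passes its speed limit or range.

## Robot

A 6-joint arm with a two-finger parallel gripper is mounted at the origin on a cart in front of the work surface, level with it; the furniture and walls round the work are solid. World frame = base frame: x ahead of the robot, y to its left, z up, the work surface at z = 0. Lengths are in m, angles in rad, forces in N, time in s.
With the tool pointing down it reaches from about 0.275 to 0.75 m from the base axis. Payload 10.2 kg.
Tool frame: the origin (TCP) lies between the finger pads; the fingertips stand 17 mm ahead of it and the grasp point (between the pads) lies 2 mm behind it; z points along the fingers, y is the line along which they close (so a half turn about z gives the same grasp; the last joint's range is limited). The gripper opens to 85 mm and grips with 20 to 120 N. Pads are 22 mm wide; open, the fingers measure 114 mm over their backs; the gripper's body (76 mm by 85 mm) begins 54 mm behind the grasp point. The pads swing forward as they close: fully open they stand 13 mm farther back than shut.
Start: joints at [-1.385, 0.313, 1.498, -0, 1.331, -0.223], TCP at [0.209, -0.482, 0.248] pointing down, gripper open.
Joint ranges: [-2.94, 2.94], [-0.97, 2.17], [0.19, 2.56], [-1.23, 4.37], [0.02, 3.11], [-2.88, 2.88]. Speed limits (rad/s): [2.39, 2.39, 3.01, 3.14, 3.14, 3.14].

## Interface

Orientations are given as a unit quaternion [w, x, y, z].
In Python, from station import readout, viewer, workorder gives the robot as it stands.
- The arm moves only by the tool servo_tool, never from a script. Its argument "motion" is a list of rows, each a list of 6 numbers: the shift along the world's x, y, z in m, then the turn, a rotation vector about the world's x, y, z in rad. In form: [[tx, ty, tz, ax, ay, az], ...]. A call has 1 to 8 rows; each row is the pose to reach, as a shift and turn from the pose commanded when the call began; what a row does not reach only later rows make up. A row lasts 1/10 s, in which the tool goes at most 50 mm and 8.59 degrees, less where a joint would pass 70% of its speed; a pose out of reach is approached as far as the arm can. A call with a gripper value outside its range is refused whole. "fingers" is the opening, from 0 (shut) to 1 (fully open), set as the call begins (left out, the last holds). The fingers move at their own pace and stop on an object; the grip force is fixed at half the most. Time passes only in rows, so rows that repeat a pose let the fingers close. It gives the time, the measured TCP pose, the force, the opening and the grip force at its end, in the units of the state.
- readout.get_state(): the state, without advancing time (a new reading comes with each control period).
- viewer.get_image(name): name is "scene" or "top" or "wrist"; returns the picture (384x512x3 uint8, red, green, blue); there is no depth.
- viewer.calibration(name): a dict with "vfov" (degrees; the focal length in pixels is half the picture's height over the tangent of half this angle, whatever the lens; pixels are square), "cx", "cy" (the principal point, pixels), "D" ([k1, k2, p1, p2, k3] as OpenCV has them; the pictures are not rectified), "world_from_camera" (4x4, takes a point from camera to world coordinates). Camera axes: x right, y down, z forward; pixel columns grow to the right and rows downward; lengths in m; the calibration is good to about 2 mm. A picture is of the moment at which its call begins: read the wrist's pose just before it. calibration takes no time and is no camera call; for the wrist camera it gives the pose at the moment of the call.
- workorder.close_job(): hands the job in; it is judged then, once.
The state is a dict: "clock": time; "q": joint angles; "dq": joint speeds; "joint_efforts": joint torques, N m; "tcp_pos": TCP position; "tool_rot": TCP orientation; "force": force on the tool from outside, world axes, zero at the start; "moment": the same for the moment, N m; "finger_gap": finger opening in m; "gripper_force": force on a finger pad.
Only numpy, scipy, OpenCV 4.12 (cv2) and the standard library are available. Lean on these libraries where they do the work, as an engineer would, in place of code of your own. Each camera call takes 0.05 s, during which the arm holds its last target. There are 200 camera calls.

## Working session

There is one attempt and no reset: what is moved stays moved. The work goes in short steps, Python scripts to look and compute and a tool call to move; the robot and the scene stay as the last step left them, time stands still between calls to the robot, and variables do not carry over. Pictures are saved under pics/ and viewed, at most 14 in all, crops included, and the job is handed in when it is done.

Besides the shell and the picture viewer there is one more tool, called after "Emit:" as name(argument=value, ...), one argument or row to a line, values as JSON. servo_tool: Moves the arm, as the interface text tells. Its arguments: {"type":"object","properties":{"motion":{"type":"array"},"fingers":{"type":"number"}},"required":["motion"]}

```bash
mkdir -p pics; python3 - <<'E'
from station import readout, viewer
import cv2
for n in("top","scene"):
    im=viewer.get_image(n);cv2.imwrite(f"pics/{n}0.png",im[:,:,::-1])
    c=viewer.calibration(n);print(n,c)
s=readout.get_state();print(s["tcp_pos"],s["tool_rot"],s["clock"],s["finger_gap"])
E
```

```text
top {'vfov': 50.02511099460711, 'cx': 262.25152254851236, 'cy': 191.56918851042903, 'D': array([-0.12499936,  0.        ,  0.        ,  0.        ,  0.        ]), 'world_from_camera': array([[ 0.01572864, -0.98522202,  0.17055844,  0.31676024],
       [-0.99983796, -0.01400387,  0.01131091, -0.08704633],
       [-0.00875528, -0.17070871, -0.98528264,  1.45620979],
       [ 0.        ,  0.        ,  0.        ,  1.        ]])}
scene {'vfov': 48.55157963169604, 'cx': 256.18032141637633, 'cy': 189.52787339579527, 'D': array([-0.01832219,  0.        ,  0.        ,  0.        ,  0.        ]), 'world_from_camera': array([[-0.52145259, -0.61319084,  0.59336683, -0.39145382],
       [-0.85321829,  0.38308379, -0.35392848,  0.47822223],
       [-0.01028351, -0.69082835, -0.72294567,  1.26496597],
       [ 0.        ,  0.        ,  0.        ,  1.        ]])}
[ 0.20864767 -0.4815428   0.24779136] [-5.79645966e-04  9.79181435e-01  2.02986161e-01  1.45936389e-05] 0.1 0.08522196161223104
```

View pics/top0.png

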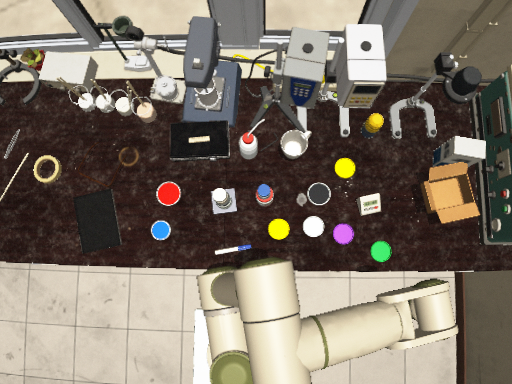

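View pics/scene0.png

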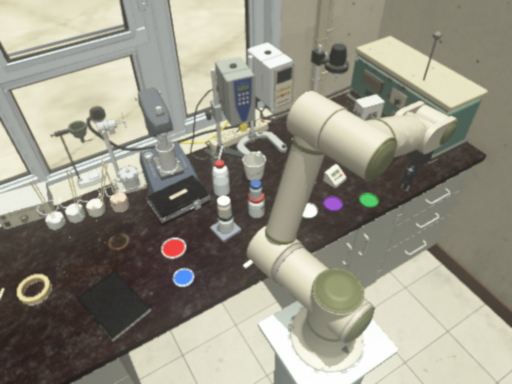

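The top view shows the dishes: red (168,194), blue (161,230), black (318,194) and white (313,227). The white-on-black tower is at (222,197) and the blue-on-red tower at (264,193). The wash bottle is at (249,145) and the timer at (370,203).

```bash
cat > h.py <<'E'
from station import readout, viewer
import cv2, numpy as np
def K(c):
    f=192/np.tan(np.radians(c["vfov"]/2)); return np.array([[f,0,c["cx"]],[0,f,c["cy"]],[0,0,1]])
def px2w(c,uv,z):
    p=cv2.undistortPoints(np.array([[uv]],float),K(c),c["D"])[0,0]
    T=c["world_from_camera"]; d=T[:3,:3]@[p[0],p[1],1]; o=T[:3,3]
    return o+d*(z-o[2])/d[2]
def w2px(c,P):
    T=np.linalg.inv(c["world_from_camera"])
    return cv2.projectPoints(np.array([P],float),cv2.Rodrigues(T[:3,:3])[0],T[:3,3],K(c),c["D"])[0][0,0]
E
python3 - <<'E'
from h import *
im=cv2.imread("pics/top0.png");c=viewer.calibration("top")
hsv=cv2.cvtColor(im,cv2.COLOR_BGR2HSV);H,S,V=[hsv[...,i].astype(int) for i in range(3)]
M={"red":((H<8)|(H>172))&(S>150)&(V>90),"blue":(H>95)&(H<125)&(S>120)&(V>90),"white":(S<30)&(V>225)}
for k,m in M.items():
    n,l,st,ce=cv2.connectedComponentsWithStats(m.astype(np.uint8))
    for i in range(1,n):
        if st[i,4]>40 and 130<ce[i][1]<250: print(k,st[i],ce[i].round(1),*[px2w(c,ce[i],z).round(4)[:2] for z in (.004,.17)])
print("black",px2w(c,(318.5,194),.006))
crop=im[170:250,140:390];cv2.imwrite("pics/c1.png",cv2.resize(crop,None,fx=3.2,fy=3.2,interpolation=cv2.INTER_CUBIC))
E
```

```text
red [243 132  10  12  82] [247.3 138. ] [ 0.7672 -0.0124] [ 0.7157 -0.0209]
red [158 183  22  22 365] [168.2 193.2] [0.5573 0.269 ] [0.5298 0.2283]
red [257 189  16  13  47] [265.7 197.3] [ 0.5474 -0.0832] [ 0.521  -0.0836]
blue [258 184  12  13 117] [263.5 189.6] [ 0.5754 -0.0747] [ 0.5458 -0.0761]
blue [152 222  17  17 222] [160.2 229.7] [0.4249 0.2911] [0.4126 0.2479]
blue [238 244  13   6  45] [244.6 246.5] [ 0.3715 -0.0113] [ 0.3652 -0.02  ]
white [241 136  15  15  90] [248.5 144.2] [ 0.7436 -0.0172] [ 0.6949 -0.0252]
white [454 136  32  22 522] [469.6 146.5] [ 0.7516 -0.8496] [ 0.7019 -0.7624]
white [284 141  18  15 199] [292.6 148.1] [ 0.731  -0.1787] [ 0.6836 -0.1682]
white [212 188  14  13 142] [219.  194.2] [0.5562 0.0846] [0.5289 0.065 ]
white [360 193  20  21 208] [369.6 202.5] [ 0.534  -0.4564] [ 0.5092 -0.4141]
white [304 216  20  21 321] [313.1 226.2] [ 0.4465 -0.2521] [ 0.4317 -0.2332]
black [ 0.56183636 -0.27173452  0.006     ]
```

View pics/c1.png

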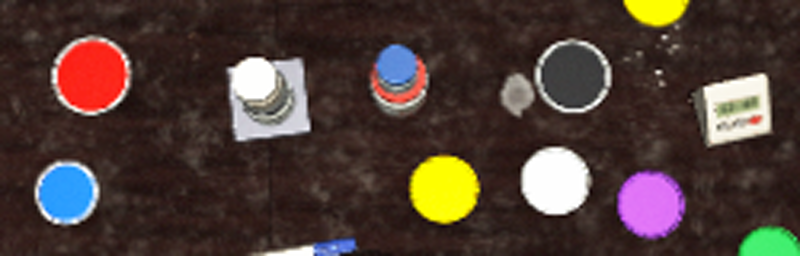

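The crop confirms the four target dishes and that the upper jars are white on the block tower and blue on the red tower. I'm moving above the blue jar for a close look.

Emit:
servo_tool(
  motion=[
    [0.03, 0.037, 0.01, 0, 0, 0],
    [0.06, 0.074, 0.02, 0, 0, 0],
    [0.09, 0.11, 0.04, 0, 0, 0],
    [0.12, 0.146, 0.05, 0, 0, 0],
    [0.15, 0.183, 0.05, 0, 0, 0],
    [0.18, 0.22, 0.05, 0, 0, 0],
    [0.21, 0.255, 0.05, 0, 0, 0],
    [0.24, 0.29, 0.05, 0, 0, 0],
  ],
  fingers=1,
)

```text
clock: 0.9
tcp_pos: [0.4495, -0.19, 0.2982]
tool_rot: [-0.0, 0.979, 0.203, -0.0]
force: [0.2, -1.6, 0.0]
finger_gap: 0.0857
gripper_force: 0.0
```

Emit:
servo_tool(
  motion=[
    [0.03, 0.037, 0, 0, 0, 0],
    [0.06, 0.074, 0, 0, 0, 0],
    [0.09, 0.107, 0, 0, 0, 0],
    [0.097, 0.116, 0, 0, 0, 0],
    [0.097, 0.116, 0, 0, 0, 0],
  ],
)

```text
clock: 1.4
tcp_pos: [0.5461, -0.0746, 0.2976]
tool_rot: [-0.0, 0.979, 0.204, -0.001]
force: [-0.8, -0.4, -0.1]
finger_gap: 0.0857
gripper_force: 0.0
```

```bash
cat > look.py <<'E'
import sys
from h import *
s=readout.get_state();c=viewer.calibration("wrist");im=viewer.get_image("wrist")[:,:,::-1].copy()
cv2.imwrite(f"pics/{sys.argv[1]}.png",im)
import pickle;pickle.dump((c,im),open(f"{sys.argv[1]}.pkl","wb"))
print(s["clock"],s["tcp_pos"].round(4),s["q"].round(2),s["force"].round(1))
E
python3 look.py w1
```

```text
1.4 [ 0.5461 -0.0746  0.2976] [-0.35  0.34  1.33 -0.    1.47  0.81] [-0.8 -0.4 -0.1]
```

View pics/w1.png

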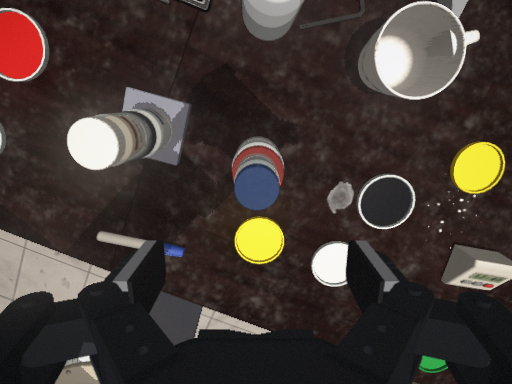

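The wrist view shows the blue cap at about (256,187), the white cap at (95,143), the black dish at (386,201) and the white dish at (336,264).

```bash
python3 - <<'E'
from h import *; import pickle
c,im=pickle.load(open("w1.pkl","rb"))
hsv=cv2.cvtColor(im,cv2.COLOR_BGR2HSV);H,S,V=[hsv[...,i].astype(int) for i in range(3)]
def blob(m,p):
    m=cv2.morphologyEx(m.astype(np.uint8),cv2.MORPH_OPEN,np.ones((3,3)))
    n,l,st,ce=cv2.connectedComponentsWithStats(m); i=l[p[1],p[0]]
    cn=max(cv2.findContours((l==i).astype(np.uint8),0,1)[0],key=len)
    return cv2.fitEllipse(cv2.convexHull(cn)),st[i]
for k,m,p,z in (("blue",(H>95)&(H<125)&(S>100)&(V<255),(256,187),.166),("white",(S<25)&(V>235),(95,143),.170),("bdish",(V<75),(386,201),.004),("wdish",(S<25)&(V>225),(330,264),.004)):
    e,st=blob(m,p);print(k,np.round(e[0],1),np.round(e[1],1),st,px2w(c,e[0],z).round(4)[:2])
for k,P in (("bdish",(.563,-.273,.004)),("wdish",(.4465,-.252,.004)),("rdish",(.557,.269,.004)),("white",(.529,.065,.17))): print(k,w2px(c,P))
print("greyblock corners",[px2w(c,p,.016).round(4)[:2] for p in ((126,88),(190,102),(177,164))])
print("red cap centre",px2w(c,(258,165),.098)[:2], [px2w(c,p,.098).round(4)[:2] for p in ((232,165),(284,165))])
E
```

```text
blue [256.3 186.7] [44.8 45.3] [ 234  165   45   45 1587] [ 0.5472 -0.0754]
white [ 92.1 143.2] [46.4 53.3] [  68  118   50   51 1952] [0.5279 0.0647]
bdish [385.9 201.3] [45.3 52.6] [ 361  178   51   48 1888] [ 0.5628 -0.2726]
wdish [332.8 263. ] [38.2 41.1] [ 313  244   34   39 1076] [ 0.4446 -0.2479]
bdish [386.19318228 201.36876149]
wdish [335.74991665 262.86361075]
rdish [13.53321734 44.10126609]
white [ 92.08531481 141.88465735]
greyblock corners [array([0.5636, 0.1123]), array([0.5797, 0.0312]), array([0.4972, 0.0192])]
red cap centre [ 0.55363188 -0.07466367] [array([ 0.5425, -0.049 ]), array([ 0.5648, -0.1003])]
```

Emit:
servo_tool(
  motion=[
    [0.001, -0.001, -0.045, 0, 0, 0],
    [0.001, -0.001, -0.09, 0, 0, 0],
    [0.001, -0.001, -0.13, 0, 0, 0],
    [0.001, -0.001, -0.155, 0, 0, 0],
    [0.001, -0.001, -0.166, 0, 0, 0],
    [0.001, -0.001, -0.166, 0, 0, 0],
  ],
)

```text
clock: 2.05
tcp_pos: [0.5459, -0.0777, 0.1318]
tool_rot: [-0.0, 0.979, 0.202, -0.001]
force: [-0.2, -0.0, -0.2]
finger_gap: 0.0856
gripper_force: 0.0
```

Emit:
servo_tool(
  motion=[
    [0, 0, 0, 0, 0, 0],
    [0, 0, 0, 0, 0, 0],
    [0, 0, 0, 0, 0, 0],
    [0, 0, 0, 0, 0, 0],
    [0, 0, 0, 0, 0, 0],
    [0, 0, 0, 0, 0, 0],
  ],
  fingers=0,
)

```text
clock: 2.65
tcp_pos: [0.5472, -0.0768, 0.1337]
tool_rot: [0.001, 0.979, 0.203, 0.001]
force: [-0.9, 1.7, 6.5]
finger_gap: 0.0416
gripper_force: 60.4
```

Emit:
servo_tool(
  motion=[
    [0, 0, 0.02, 0, 0, 0],
    [0, 0, 0.06, 0, 0, 0],
    [0, 0, 0.11, 0, 0, 0],
    [0, 0, 0.13, 0, 0, 0],
    [0, 0, 0.13, 0, 0, 0],
  ],
)

```text
clock: 3.15
tcp_pos: [0.5475, -0.077, 0.2657]
tool_rot: [0.002, 0.979, 0.203, 0.003]
force: [0.2, -0.0, -2.8]
finger_gap: 0.0415
gripper_force: 61.3
```

```bash
python3 look.py w2; python3 -c "
from h import *;s=readout.get_state();print(s['finger_gap'],s['gripper_force'])"
```

```text
3.15 [ 0.5475 -0.077   0.2657] [-0.35  0.36  1.39  0.    1.39  0.81] [ 0.2 -0.  -2.8]
0.04136782988446466 61.25189481544112
```

View pics/w2.png

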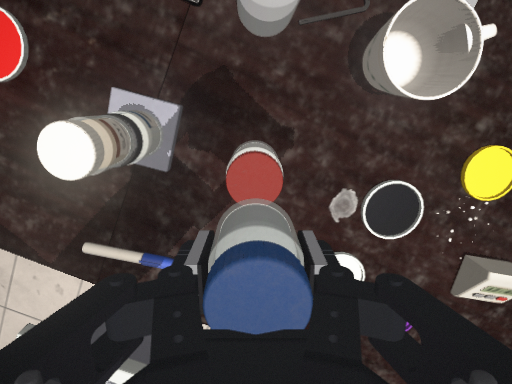

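The blue jar is held and upright, and the red cap is at (254,177). Next I carry it to the blue dish at (0.425,0.291).

Emit:
servo_tool(
  motion=[
    [-0.015, 0.046, 0.005, 0, 0, 0],
    [-0.03, 0.092, 0.005, 0, 0, 0],
    [-0.045, 0.138, 0.005, 0, 0, 0],
    [-0.061, 0.184, 0.0, 0, 0, 0],
    [-0.076, 0.23, 0.0, 0, 0, 0],
    [-0.091, 0.276, 0, 0, 0, 0],
    [-0.107, 0.322, 0, 0, 0, 0],
    [-0.122, 0.367, -0.02, 0, 0, 0],
  ],
)

```text
clock: 4.0
tcp_pos: [0.4243, 0.2909, 0.2427]
tool_rot: [-0.0, 0.979, 0.203, 0.001]
force: [1.7, 0.7, -1.6]
finger_gap: 0.0416
gripper_force: 61.4
```

Emit:
servo_tool(
  motion=[
    [0, 0, -0.04, 0, 0, 0],
    [0, 0, -0.08, 0, 0, 0],
    [0, 0, -0.12, 0, 0, 0],
    [0, 0, -0.12, 0, 0, 0],
    [0, 0, -0.12, 0, 0, 0],
  ],
)

```text
clock: 4.5
tcp_pos: [0.4249, 0.2888, 0.1228]
tool_rot: [0.0, 0.979, 0.203, -0.001]
force: [-0.3, -1.1, -1.2]
finger_gap: 0.0412
gripper_force: 61.9
```

```bash
python3 look.py w3; python3 - <<'E'
from h import *
im=viewer.get_image("scene")[:,:,::-1];cv2.imwrite("pics/s3.png",cv2.resize(im[150:340,80:300],None,fx=3,fy=3))
im=viewer.get_image("top")[:,:,::-1]
a=cv2.imread("pics/w3.png");b=cv2.resize(im[160:260,110:230],(460,384));cv2.imwrite("pics/m3.png",cv2.resize(np.hstack([a,b]),(800,316)))
E
```

```text
4.5 [0.4249 0.2888 0.1228] [ 0.37  0.43  1.69 -0.    1.03  1.53] [-0.3 -1.1 -1.2]
```

View pics/m3.png

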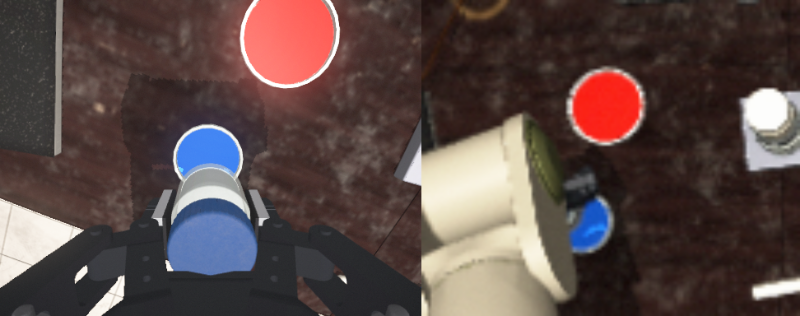

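The wrist view shows the blue dish under the jar, with its visible pad at about (252,180) in full-size pixels, and the red dish at (353,45). I'm fitting both.

```bash
python3 - <<'E'
from h import *; import pickle
from scipy.optimize import least_squares
c,im=pickle.load(open("w3.pkl","rb"))
hsv=cv2.cvtColor(im,cv2.COLOR_BGR2HSV);H,S,V=[hsv[...,i].astype(int) for i in range(3)]
for k,m,p in (("blue",(H>95)&(H<125)&(S>110)&(V>120),(252,175)),("red",((H<8)|(H>172))&(S>90)&(V>120),(353,45))):
    n,l,st,ce=cv2.connectedComponentsWithStats(m.astype(np.uint8));i=l[p[1],p[0]];print(k,st[i])
    cn=max(cv2.findContours((l==i).astype(np.uint8),0,1)[0],key=len)[:,0]
    cn=[q for q in cn if 2<q[1]<(182 if k=="blue" else 400)]
    P=np.array([px2w(c,q,.004)[:2] for q in cn])
    r=least_squares(lambda x:np.hypot(P[:,0]-x[0],P[:,1]-x[1])-x[2],[.42,.29,.03],loss="soft_l1",f_scale=.001);print(r.x.round(4),P.min(0),P.max(0))
s=readout.get_state();print(s["tcp_pos"],s["tool_rot"].round(4))
E
```

```text
blue [ 215  156   76   58 3024]
[0.4227 0.2901 0.0311] [0.42073871 0.26744599] [0.4540406  0.32139697]
red [ 296    0  110  102 9296]
[-1883.7505  -769.2097  2035.352 ] [0.51533377 0.22818315] [0.59250078 0.30881251]
[0.42597532 0.2892087  0.12466849] [-3.000e-04  9.792e-01  2.029e-01  1.600e-03]
```

Emit:
servo_tool(
  motion=[
    [-0.001, 0, -0.03, 0, 0, 0],
    [-0.002, 0, -0.055, 0, 0, 0],
    [-0.002, 0, -0.07, 0, 0, 0],
    [-0.002, 0, -0.077, 0, 0, 0],
    [-0.002, 0, -0.08, 0, 0, 0],
    [-0.002, 0, -0.081, 0, 0, 0],
    [-0.002, 0, -0.082, 0, 0, 0],
  ],
)

```text
clock: 5.35
tcp_pos: [0.4237, 0.2892, 0.0418]
tool_rot: [-0.0, 0.979, 0.203, 0.001]
force: [0.3, 0.6, -1.6]
finger_gap: 0.0412
gripper_force: 61.9
```

Emit:
servo_tool(
  motion=[
    [0, 0, -0.001, 0, 0, 0],
    [0, 0, -0.002, 0, 0, 0],
    [0, 0, -0.003, 0, 0, 0],
    [0, 0, -0.003, 0, 0, 0],
  ],
)

```text
clock: 5.75
tcp_pos: [0.4236, 0.2892, 0.0401]
tool_rot: [-0.0, 0.979, 0.203, 0.001]
force: [-7.3, -3.8, 21.6]
finger_gap: 0.0415
gripper_force: 64.0
```

Emit:
servo_tool(
  motion=[
    [0, 0, 0.001, 0, 0, 0],
    [0, 0, 0.001, 0, 0, 0],
    [0, 0, 0.001, 0, 0, 0],
    [0, 0, 0.001, 0, 0, 0],
    [0, 0, 0.001, 0, 0, 0],
    [0, 0, 0.001, 0, 0, 0],
  ],
  fingers=1,
)

```text
clock: 6.35
tcp_pos: [0.4231, 0.289, 0.0388]
tool_rot: [0.0, 0.979, 0.203, -0.0]
force: [0.7, -0.5, -0.4]
finger_gap: 0.0856
gripper_force: 0.0
```

Emit:
servo_tool(
  motion=[
    [0, 0, 0.03, 0, 0, 0],
    [0, 0, 0.08, 0, 0, 0],
    [0, 0, 0.13, 0, 0, 0],
    [0, 0, 0.18, 0, 0, 0],
    [0, 0, 0.23, 0, 0, 0],
    [0, 0, 0.26, 0, 0, 0],
    [0, 0, 0.26, 0, 0, 0],
  ],
)

```text
clock: 7.05
tcp_pos: [0.4241, 0.2894, 0.3031]
tool_rot: [-0.001, 0.979, 0.203, 0.004]
force: [0.8, 0.3, -0.9]
finger_gap: 0.0855
gripper_force: 0.0
```

```bash
python3 look.py w4
```

```text
7.05 [0.4241 0.2894 0.3031] [0.37 0.25 1.44 0.   1.45 1.53] [ 0.8  0.3 -0.9]
```

View pics/w4.png

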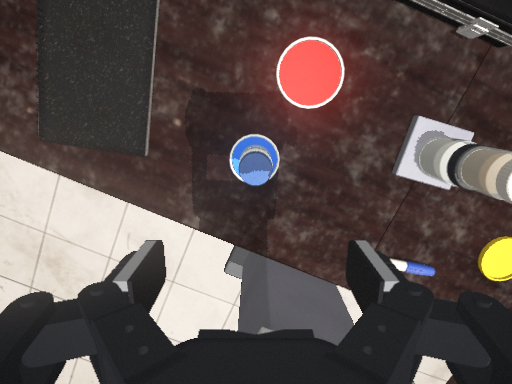

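The blue jar stands in its dish, with its cap at (256,165) inside the dish at (254,160). The red dish is at (310,72). Next is the white jar.

```bash
python3 - <<'E'
from h import *; import pickle
c,im=pickle.load(open("w4.pkl","rb"))
hsv=cv2.cvtColor(im,cv2.COLOR_BGR2HSV);H,S,V=[hsv[...,i].astype(int) for i in range(3)]
m=((H<8)|(H>172))&(S>80)&(V>120)
n,l,st,ce=cv2.connectedComponentsWithStats(m.astype(np.uint8));i=l[72,310];print(st[i],px2w(c,ce[i],.004))
E
```

```text
[ 279   40   62   66 3196] [0.55661387 0.26902366 0.004     ]
```

Emit:
servo_tool(
  motion=[
    [0.021, -0.045, 0, 0, 0, 0],
    [0.042, -0.09, 0, 0, 0, 0],
    [0.063, -0.134, 0, 0, 0, 0],
    [0.084, -0.179, 0, 0, 0, 0],
    [0.105, -0.224, 0, 0, 0, 0],
    [0.105, -0.224, -0.04, 0, 0, 0],
    [0.105, -0.224, -0.08, 0, 0, 0],
    [0.105, -0.224, -0.08, 0, 0, 0],
  ],
)

```text
clock: 7.9
tcp_pos: [0.5254, 0.0648, 0.213]
tool_rot: [-0.002, 0.979, 0.203, -0.006]
force: [-0.4, -0.4, 0.7]
finger_gap: 0.0858
gripper_force: 0.0
```

```bash
python3 look.py w5;python3 - <<'E'
from h import *; import pickle
c,im=pickle.load(open("w5.pkl","rb"))
p=w2px(c,(.528,.065,.17));print(p)
hsv=cv2.cvtColor(im,cv2.COLOR_BGR2HSV);S,V=hsv[...,1].astype(int),hsv[...,2].astype(int)
n,l,st,ce=cv2.connectedComponentsWithStats(((S<25)&(V>225)).astype(np.uint8));i=l[int(p[1]),int(p[0])];print(st[i],ce[i],px2w(c,ce[i],.17))
E
```

```text
7.9 [0.5254 0.0648 0.213 ] [-0.1   0.36  1.53  0.    1.27  1.06] [-0.4 -0.4  0.7]
[256.38854632 222.04587241]
[ 221  188   72   68 3852] [256.3219107 221.4470405] [0.52832968 0.06518546 0.17      ]
```

Emit:
servo_tool(
  motion=[
    [0, 0, -0.04, 0, 0, 0],
    [0, 0, -0.07, 0, 0, 0],
    [0, 0, -0.084, 0, 0, 0],
    [0, 0, -0.084, 0, 0, 0],
    [0, 0, -0.084, 0, 0, 0],
  ],
)

```text
clock: 8.45
tcp_pos: [0.529, 0.0651, 0.1367]
tool_rot: [0.0, 0.979, 0.203, 0.001]
force: [0.2, 0.4, 0.1]
finger_gap: 0.0851
gripper_force: 0.0
```

Emit:
servo_tool(
  motion=[
    [0, 0, 0, 0, 0, 0],
    [0, 0, 0, 0, 0, 0],
    [0, 0, 0, 0, 0, 0],
    [0, 0, 0, 0, 0, 0],
    [0, 0, 0, 0, 0, 0],
    [0, 0, 0, 0, 0, 0],
  ],
  fingers=0,
)

```text
clock: 9.05
tcp_pos: [0.5286, 0.0651, 0.1361]
tool_rot: [0.0, 0.979, 0.203, 0.001]
force: [-1.2, 2.0, 6.4]
finger_gap: 0.0455
gripper_force: 61.4
```

Emit:
servo_tool(
  motion=[
    [0, 0, 0.02, 0, 0, 0],
    [0, 0, 0.06, 0, 0, 0],
    [0, 0, 0.11, 0, 0, 0],
    [0, 0, 0.13, 0, 0, 0],
    [0, 0, 0.13, 0, 0, 0],
  ],
)

```text
clock: 9.55
tcp_pos: [0.529, 0.0649, 0.2679]
tool_rot: [0.001, 0.979, 0.203, 0.003]
force: [-0.1, 0.5, -2.1]
finger_gap: 0.0459
gripper_force: 62.0
```

Emit:
servo_tool(
  motion=[
    [-0.012, -0.045, 0, 0, 0, 0],
    [-0.024, -0.09, 0, 0, 0, 0],
    [-0.035, -0.135, 0, 0, 0, 0],
    [-0.047, -0.18, 0, 0, 0, 0],
    [-0.059, -0.225, 0, 0, 0, 0],
    [-0.071, -0.27, 0, 0, 0, 0],
    [-0.082, -0.315, -0.02, 0, 0, 0],
    [-0.082, -0.315, -0.06, 0, 0, 0],
  ],
)

```text
clock: 10.35
tcp_pos: [0.4451, -0.2549, 0.2044]
tool_rot: [0.002, 0.98, 0.2, 0.001]
force: [1.0, -0.5, -2.9]
finger_gap: 0.0458
gripper_force: 62.1
```

Emit:
servo_tool(
  motion=[
    [0, 0, -0.04, 0, 0, 0],
    [0, 0, -0.08, 0, 0, 0],
    [0, 0, -0.08, 0, 0, 0],
    [0, 0, -0.08, 0, 0, 0],
  ],
)

```text
clock: 10.75
tcp_pos: [0.446, -0.2499, 0.1249]
tool_rot: [-0.001, 0.979, 0.203, -0.0]
force: [0.4, -0.3, -0.4]
finger_gap: 0.0453
gripper_force: 62.7
```

```bash
python3 look.py w6
```

```text
10.75 [ 0.446  -0.2499  0.1249] [-0.74  0.42  1.7  -0.    1.03  0.42] [ 0.4 -0.3 -0.4]
```

View pics/w6.png

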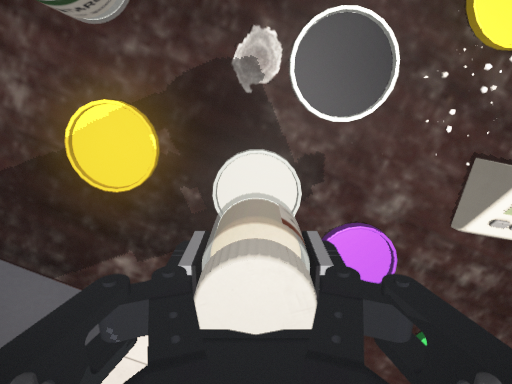

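The white dish's outer rim is at left (213,190), right (301,188), top (256,149), with the jar in front of it. I'm checking the centre from those points.

```bash
python3 - <<'E'
from h import *; import pickle
c,im=pickle.load(open("w6.pkl","rb"))
L,R,T=[px2w(c,p,.009)[:2] for p in ((213,188),(301,187),(256.5,149.5))]
print(L,R,T,np.linalg.norm(L-R)); u=(T-(L+R)/2);u/=np.linalg.norm(u);print(T-.037*u,(L+R)/2)
print("bdish",px2w(c,(345,64),.008))
E
```

```text
[ 0.43594198 -0.21696879] [ 0.4652497  -0.28235472] [ 0.47881793 -0.23697477] 0.07165377333529399
[ 0.44507104 -0.25214538] [ 0.45059584 -0.24966175]
bdish [ 0.56292844 -0.27175151  0.008     ]
```

Emit:
servo_tool(
  motion=[
    [0, -0.001, -0.03, 0, 0, 0],
    [0, -0.001, -0.06, 0, 0, 0],
    [0, -0.001, -0.075, 0, 0, 0],
    [0, -0.001, -0.081, 0, 0, 0],
    [0, -0.001, -0.083, 0, 0, 0],
    [0, -0.001, -0.084, 0, 0, 0],
    [0, -0.001, -0.085, 0, 0, 0],
  ],
)

```text
clock: 11.5
tcp_pos: [0.4469, -0.2516, 0.0416]
tool_rot: [0.001, 0.979, 0.203, 0.001]
force: [-3.2, 3.4, 16.8]
finger_gap: 0.0455
gripper_force: 64.5
```

Emit:
servo_tool(
  motion=[
    [0, 0, 0.001, 0, 0, 0],
    [0, 0, 0.001, 0, 0, 0],
    [0, 0, 0.001, 0, 0, 0],
    [0, 0, 0.001, 0, 0, 0],
    [0, 0, 0.001, 0, 0, 0],
    [0, 0, 0.001, 0, 0, 0],
  ],
  fingers=1,
)

```text
clock: 12.1
tcp_pos: [0.4461, -0.251, 0.0408]
tool_rot: [-0.0, 0.979, 0.203, -0.0]
force: [0.5, -0.1, -0.1]
finger_gap: 0.0852
gripper_force: 0.0
```

Emit:
servo_tool(
  motion=[
    [0, 0, 0.03, 0, 0, 0],
    [0, 0, 0.08, 0, 0, 0],
    [0, 0, 0.13, 0, 0, 0],
    [0, 0, 0.18, 0, 0, 0],
    [0, 0.04, 0.2, 0, 0, 0],
    [0, 0.085, 0.2, 0, 0, 0],
    [0, 0.13, 0.2, 0, 0, 0],
    [0, 0.13, 0.2, 0, 0, 0],
  ],
)

```text
clock: 12.9
tcp_pos: [0.4458, -0.1171, 0.2412]
tool_rot: [-0.0, 0.979, 0.205, 0.0]
force: [-0.3, 0.6, 0.5]
finger_gap: 0.0854
gripper_force: 0.0
```

```bash
python3 look.py w7
```

```text
12.9 [ 0.4458 -0.1171  0.2412] [-0.51  0.18  1.69  0.    1.27  0.64] [-0.3  0.6  0.5]
```

View pics/w7.png

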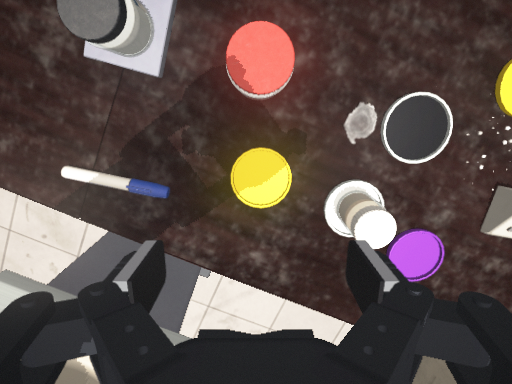

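The white jar stands in its dish at (365,220). The red cap is at about (261,56) and the black cap at (92,8). Next is red.

```bash
python3 - <<'E'
from h import *; import pickle
c,im=pickle.load(open("w7.pkl","rb"))
for p in ((261,56),(227,55),(294.5,56)): print(px2w(c,p,.098))
for p in ((261,56),): print(px2w(c,p,.098))
print("black approx",px2w(c,(92,8),.098))
E
```

```text
[ 0.54654873 -0.07825455  0.098     ]
[ 0.53616487 -0.05261444  0.098     ]
[ 0.55755017 -0.10320163  0.098     ]
[ 0.54654873 -0.07825455  0.098     ]
black approx [0.52624729 0.05944188 0.098     ]
```

Emit:
servo_tool(
  motion=[
    [0.045, 0.019, 0, 0, 0, 0],
    [0.09, 0.038, 0, 0, 0, 0],
    [0.101, 0.043, -0.03, 0, 0, 0],
    [0.101, 0.043, -0.06, 0, 0, 0],
    [0.101, 0.043, -0.06, 0, 0, 0],
    [0.101, 0.043, -0.06, 0, 0, 0],
  ],
)

```text
clock: 13.55
tcp_pos: [0.5472, -0.079, 0.1814]
tool_rot: [0.0, 0.979, 0.202, -0.0]
force: [-0.8, 0.1, 0.8]
finger_gap: 0.0853
gripper_force: 0.0
```

```bash
python3 look.py w8;python3 - <<'E'
from h import *; import pickle
c,im=pickle.load(open("w8.pkl","rb"))
hsv=cv2.cvtColor(im,cv2.COLOR_BGR2HSV);H,S,V=[hsv[...,i].astype(int) for i in range(3)]
m=(((H<8)|(H>172))&(S>80)&(V>40)).astype(np.uint8)
n,l,st,ce=cv2.connectedComponentsWithStats(m);i=1+np.argmax(st[1:,4]);print(st[i],ce[i],px2w(c,ce[i],.098))
x,y,w,h=st[i][:4];print(np.linalg.norm(px2w(c,(x,y+h/2),.098)-px2w(c,(x+w,y+h/2),.098)))
E
```

```text
13.55 [ 0.5472 -0.079   0.1814] [-0.36  0.43  1.51 -0.    1.2   0.81] [-0.8  0.1  0.8]
[  177   113   302   232 15821] [310.16092535 211.439732  ] [ 0.55867465 -0.11754526  0.098     ]
0.2242767071061225
```

View pics/w8.png

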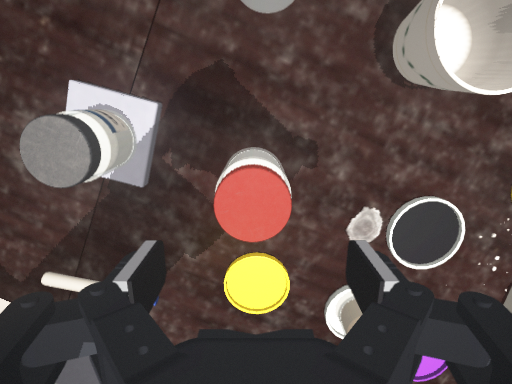

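The red cap is centred at about (253,203) and the black cap at (60,151).

```bash
python3 - <<'E'
from h import *; import pickle
c,im=pickle.load(open("w8.pkl","rb"))
for p in ((253,203),(214.5,203),(292,203),(60,151),(21,148),(100,150)): print(p,px2w(c,p,.098).round(4))
E
```

```text
(253, 203) [ 0.5482 -0.0772  0.098 ]
(214.5, 203) [ 0.5373 -0.052   0.098 ]
(292, 203) [ 0.5593 -0.1028  0.098 ]
(60, 151) [0.5298 0.06   0.098 ]
(21, 148) [0.521  0.0862 0.098 ]
(100, 150) [0.5415 0.0343 0.098 ]
```

Emit:
servo_tool(
  motion=[
    [0.001, 0.001, -0.04, 0, 0, 0],
    [0.001, 0.001, -0.08, 0, 0, 0],
    [0.001, 0.001, -0.11, 0, 0, 0],
    [0.001, 0.001, -0.122, 0, 0, 0],
    [0.001, 0.001, -0.122, 0, 0, 0],
    [0.001, 0.001, -0.122, 0, 0, 0],
  ],
)

```text
clock: 14.2
tcp_pos: [0.5492, -0.0776, 0.0609]
tool_rot: [0.001, 0.979, 0.203, 0.001]
force: [0.5, -0.3, 0.8]
finger_gap: 0.0853
gripper_force: 0.0
```

Emit:
servo_tool(
  motion=[
    [0, 0, 0, 0, 0, 0],
    [0, 0, 0, 0, 0, 0],
    [0, 0, 0, 0, 0, 0],
    [0, 0, 0, 0, 0, 0],
    [0, 0, 0, 0, 0, 0],
    [0, 0, 0, 0, 0, 0],
  ],
  fingers=0,
)

```text
clock: 14.8
tcp_pos: [0.5489, -0.0771, 0.0607]
tool_rot: [0.001, 0.979, 0.203, 0.001]
force: [-2.7, 1.8, 8.8]
finger_gap: 0.0591
gripper_force: 64.2
```

Emit:
servo_tool(
  motion=[
    [0, 0, 0.02, 0, 0, 0],
    [0, 0, 0.06, 0, 0, 0],
    [0, 0, 0.11, 0, 0, 0],
    [0, 0, 0.15, 0, 0, 0],
    [0, 0, 0.19, 0, 0, 0],
    [0, 0, 0.19, 0, 0, 0],
  ],
)

```text
clock: 15.4
tcp_pos: [0.5497, -0.0775, 0.255]
tool_rot: [0.003, 0.979, 0.203, 0.005]
force: [-0.5, -0.1, -1.8]
finger_gap: 0.0591
gripper_force: 65.8
```

Emit:
servo_tool(
  motion=[
    [0.001, 0.045, 0, 0, 0, 0],
    [0.002, 0.09, 0, 0, 0, 0],
    [0.003, 0.135, 0, 0, 0, 0],
    [0.005, 0.18, 0, 0, 0, 0],
    [0.006, 0.225, 0, 0, 0, 0],
    [0.007, 0.27, 0, 0, 0, 0],
    [0.008, 0.315, 0, 0, 0, 0],
    [0.009, 0.346, -0.03, 0, 0, 0],
  ],
)

```text
clock: 16.2
tcp_pos: [0.5578, 0.2721, 0.2216]
tool_rot: [-0.0, 0.979, 0.204, 0.004]
force: [1.3, 0.3, -2.0]
finger_gap: 0.0588
gripper_force: 65.9
```

Emit:
servo_tool(
  motion=[
    [0, 0, -0.04, 0, 0, 0],
    [0, 0, -0.08, 0, 0, 0],
    [0, 0, -0.11, 0, 0, 0],
    [0, 0, -0.125, 0, 0, 0],
    [0, 0, -0.125, 0, 0, 0],
    [0, 0, -0.125, 0, 0, 0],
  ],
)

```text
clock: 16.8
tcp_pos: [0.5578, 0.2691, 0.0952]
tool_rot: [-0.0, 0.979, 0.203, 0.001]
force: [0.5, -0.4, -1.0]
finger_gap: 0.0587
gripper_force: 65.8
```

```bash
python3 look.py w9
```

```text
16.8 [0.5578 0.2691 0.0952] [ 0.26  0.66  1.37 -0.    1.1   1.42] [ 0.5 -0.4 -1. ]
```

View pics/w9.png

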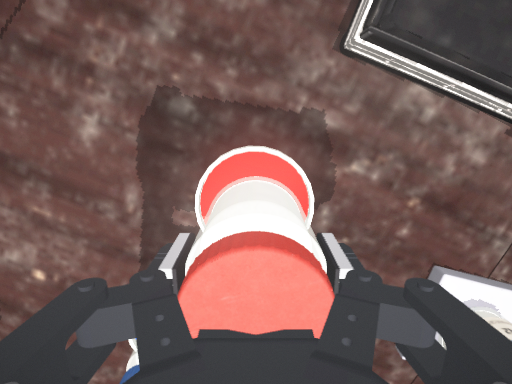

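The jar is centred over the red dish (254 against 256 px). I'm lowering it.

Emit:
servo_tool(
  motion=[
    [0, 0, -0.015, 0, 0, 0],
    [0, 0, -0.025, 0, 0, 0],
    [0, 0, -0.029, 0, 0, 0],
    [0, 0, -0.03, 0, 0, 0],
    [0, 0, -0.031, 0, 0, 0],
    [0, 0, -0.032, 0, 0, 0],
  ],
)

```text
clock: 17.45
tcp_pos: [0.5571, 0.2691, 0.0648]
tool_rot: [0.0, 0.979, 0.203, 0.0]
force: [-13.9, -4.6, 31.2]
finger_gap: 0.0589
gripper_force: 69.1
```

Emit:
servo_tool(
  motion=[
    [0, 0, 0.002, 0, 0, 0],
    [0, 0, 0.002, 0, 0, 0],
  ],
)

```text
clock: 17.65
tcp_pos: [0.5575, 0.2692, 0.0648]
tool_rot: [-0.0, 0.979, 0.203, 0.001]
force: [-2.3, 0.3, 7.8]
finger_gap: 0.0588
gripper_force: 66.8
```

Emit:
servo_tool(
  motion=[
    [0, 0, 0, 0, 0, 0],
    [0, 0, 0, 0, 0, 0],
    [0, 0, 0, 0, 0, 0],
    [0, 0, 0, 0, 0, 0],
    [0, 0, 0, 0, 0, 0],
  ],
  fingers=1,
)

```text
clock: 18.15
tcp_pos: [0.5571, 0.2689, 0.0637]
tool_rot: [-0.0, 0.979, 0.203, -0.0]
force: [0.0, 0.2, 0.3]
finger_gap: 0.0853
gripper_force: 0.0
```

Emit:
servo_tool(
  motion=[
    [0, 0, 0.03, 0, 0, 0],
    [0, 0, 0.08, 0, 0, 0],
    [0, 0, 0.13, 0, 0, 0],
    [0, 0, 0.16, 0, 0, 0],
    [-0.006, -0.045, 0.16, 0, 0, 0],
    [-0.012, -0.09, 0.16, 0, 0, 0],
    [-0.018, -0.135, 0.16, 0, 0, 0],
    [-0.024, -0.18, 0.16, 0, 0, 0],
  ],
)

```text
clock: 18.95
tcp_pos: [0.5326, 0.0874, 0.2239]
tool_rot: [0.0, 0.979, 0.203, 0.0]
force: [0.7, 0.1, 0.9]
finger_gap: 0.0855
gripper_force: 0.0
```

Emit:
servo_tool(
  motion=[
    [-0.003, -0.028, 0, 0, 0, 0],
    [-0.003, -0.028, -0.04, 0, 0, 0],
    [-0.003, -0.028, -0.04, 0, 0, 0],
    [-0.003, -0.028, -0.04, 0, 0, 0],
  ],
)

```text
clock: 19.35
tcp_pos: [0.5301, 0.0613, 0.1843]
tool_rot: [-0.0, 0.979, 0.203, -0.0]
force: [-0.0, 1.0, 0.1]
finger_gap: 0.0849
gripper_force: 0.0
```

```bash
python3 look.py w10
```

```text
19.35 [0.5301 0.0613 0.1843] [-0.1   0.39  1.56  0.    1.19  1.06] [-0.   1.   0.1]
```

View pics/w10.png

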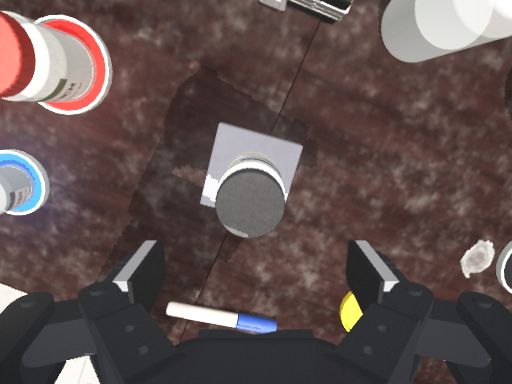

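The red jar stands in its dish. The black cap is at about (251,202), roughly 3 mm to +y of the TCP.

Emit:
servo_tool(
  motion=[
    [0.001, 0.003, -0.04, 0, 0, 0],
    [0.001, 0.003, -0.08, 0, 0, 0],
    [0.001, 0.003, -0.11, 0, 0, 0],
    [0.001, 0.003, -0.12, 0, 0, 0],
    [0.001, 0.003, -0.12, 0, 0, 0],
    [0.001, 0.003, -0.12, 0, 0, 0],
  ],
)

```text
clock: 20.0
tcp_pos: [0.5323, 0.0641, 0.0658]
tool_rot: [0.0, 0.979, 0.203, 0.001]
force: [0.4, -0.3, 0.5]
finger_gap: 0.0856
gripper_force: 0.0
```

Emit:
servo_tool(
  motion=[
    [0, 0, 0, 0, 0, 0],
    [0, 0, 0, 0, 0, 0],
    [0, 0, 0, 0, 0, 0],
    [0, 0, 0, 0, 0, 0],
    [0, 0, 0, 0, 0, 0],
    [0, 0, 0, 0, 0, 0],
  ],
  fingers=0,
)

```text
clock: 20.6
tcp_pos: [0.5318, 0.0641, 0.0655]
tool_rot: [0.0, 0.979, 0.203, 0.001]
force: [-2.1, 1.3, 9.4]
finger_gap: 0.0522
gripper_force: 63.2
```

Emit:
servo_tool(
  motion=[
    [0, 0, 0.02, 0, 0, 0],
    [0, 0, 0.06, 0, 0, 0],
    [0, 0, 0.11, 0, 0, 0],
    [0, 0, 0.15, 0, 0, 0],
    [0, 0, 0.17, 0, 0, 0],
    [0, 0, 0.17, 0, 0, 0],
  ],
)

```text
clock: 21.2
tcp_pos: [0.532, 0.0639, 0.2369]
tool_rot: [0.001, 0.979, 0.203, 0.003]
force: [0.7, 0.0, -2.2]
finger_gap: 0.0525
gripper_force: 63.8
```

Emit:
servo_tool(
  motion=[
    [0.004, -0.045, 0, 0, 0, 0],
    [0.008, -0.09, 0, 0, 0, 0],
    [0.012, -0.135, 0, 0, 0, 0],
    [0.016, -0.18, 0, 0, 0, 0],
    [0.021, -0.225, 0, 0, 0, 0],
    [0.025, -0.27, 0, 0, 0, 0],
    [0.03, -0.315, 0, 0, 0, 0],
    [0.032, -0.336, -0.03, 0, 0, 0],
  ],
)

```text
clock: 22.0
tcp_pos: [0.5635, -0.2763, 0.2047]
tool_rot: [0.002, 0.979, 0.202, 0.001]
force: [1.0, 0.5, -1.7]
finger_gap: 0.0526
gripper_force: 63.8
```

Emit:
servo_tool(
  motion=[
    [0, 0, -0.04, 0, 0, 0],
    [0, 0, -0.08, 0, 0, 0],
    [0, 0, -0.11, 0, 0, 0],
    [0, 0, -0.12, 0, 0, 0],
    [0, 0, -0.12, 0, 0, 0],
    [0, 0, -0.12, 0, 0, 0],
  ],
)

```text
clock: 22.6
tcp_pos: [0.5636, -0.2724, 0.085]
tool_rot: [0.001, 0.979, 0.203, 0.001]
force: [0.6, 0.1, -1.3]
finger_gap: 0.0525
gripper_force: 63.8
```

```bash
python3 look.py w11
```

```text
22.6 [ 0.5636 -0.2724  0.085 ] [-0.64  0.69  1.36  0.    1.09  0.52] [ 0.6  0.1 -1.3]
```

View pics/w11.png

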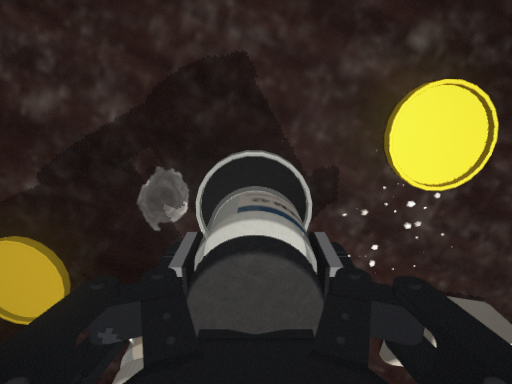

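The black jar is centred over its dish (254 against 256 px). I'm lowering it.

Emit:
servo_tool(
  motion=[
    [0, 0, -0.015, 0, 0, 0],
    [0, 0, -0.026, 0, 0, 0],
    [0, 0, -0.03, 0, 0, 0],
    [0, 0, -0.031, 0, 0, 0],
    [0, 0, -0.032, 0, 0, 0],
    [0, 0, -0.0325, 0, 0, 0],
  ],
)

```text
clock: 23.25
tcp_pos: [0.5628, -0.2716, 0.0535]
tool_rot: [-0.001, 0.979, 0.203, -0.001]
force: [-11.1, 6.8, 24.8]
finger_gap: 0.052
gripper_force: 66.6
```

Emit:
servo_tool(
  motion=[
    [0, 0, 0.0015, 0, 0, 0],
    [0, 0, 0.0015, 0, 0, 0],
  ],
)

```text
clock: 23.45
tcp_pos: [0.5632, -0.272, 0.0535]
tool_rot: [0.0, 0.979, 0.203, 0.0]
force: [-3.7, 2.3, 8.8]
finger_gap: 0.0524
gripper_force: 64.9
```

Emit:
servo_tool(
  motion=[
    [0, 0, 0, 0, 0, 0],
    [0, 0, 0, 0, 0, 0],
    [0, 0, 0, 0, 0, 0],
    [0, 0, 0, 0, 0, 0],
    [0, 0, 0, 0, 0, 0],
  ],
  fingers=1,
)

```text
clock: 23.95
tcp_pos: [0.5631, -0.272, 0.0527]
tool_rot: [-0.0, 0.979, 0.203, -0.0]
force: [0.3, -0.7, 0.4]
finger_gap: 0.0852
gripper_force: 0.0
```

Emit:
servo_tool(
  motion=[
    [0, 0, 0.03, 0, 0, 0],
    [0, 0, 0.08, 0, 0, 0],
    [0, 0, 0.13, 0, 0, 0],
    [0, 0, 0.18, 0, 0, 0],
    [-0.04, 0.03, 0.2, 0, 0, 0],
    [-0.08, 0.06, 0.2, 0, 0, 0],
    [-0.12, 0.09, 0.2, 0, 0, 0],
    [-0.15, 0.12, 0.2, 0, 0, 0],
  ],
)

```text
clock: 24.75
tcp_pos: [0.4112, -0.1509, 0.2528]
tool_rot: [0.0, 0.979, 0.203, 0.0]
force: [1.4, -0.7, 0.7]
finger_gap: 0.0853
gripper_force: 0.0
```

Emit:
servo_tool(
  motion=[
    [0, 0, 0, 0, 0, 0],
    [0, 0, 0, 0, 0, 0],
    [0, 0, 0, 0, 0, 0],
  ],
)

```text
clock: 25.05
tcp_pos: [0.4139, -0.1528, 0.2531]
tool_rot: [0.0, 0.979, 0.203, 0.0]
force: [-0.5, 0.1, -0.3]
finger_gap: 0.085
gripper_force: 0.0
```

```bash
python3 look.py w12; python3 - <<'E'
from h import *
a=cv2.imread("pics/w12.png")
t=viewer.get_image("top")[:,:,::-1][130:260,130:390]
cv2.imwrite("pics/m12.png",np.vstack([cv2.resize(a[:256],(560,280)),cv2.resize(t,(560,280))]))
E
```

```text
25.05 [ 0.4139 -0.1528  0.2531] [-0.62  0.12  1.72 -0.    1.29  0.54] [-0.5  0.1 -0.3]
```

View pics/m12.png

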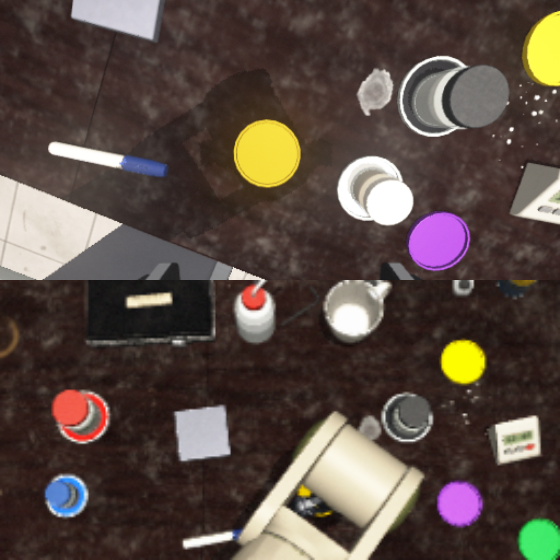

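The wrist view shows the black and white jars upright in their dishes. The top view shows the same for red and blue, with the timer and wash bottle where they were.

```bash
python3 -c "
from station import workorder
print(workorder.close_job())"
```

```text
the job is handed in; nothing more can be done
None
```

All four jars now stand upright in the dishes matching their caps, the timer and wash bottle were not touched, and the job was handed in at about 25 s; the hand-in returned no verdict.

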